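Rack the freshly drawn blood tubes by cap colour, the cold sample first

TASK

The four sealed tubes just drawn are standing in the cream draw rack. The grey-capped sample must be kept cold, so before you lift any other tube stand it in the open bore of the aluminium cooling block; then move the purple, the yellow and the red-capped tube each to the open place in the rack of its own colour. Lower every tube upright and fully down onto the bottom of its hole before you let go of it (do not drop it), and do not knock hard against the racks or the tubes already standing in them.

Things in the scene. Friction and masses are not known exactly. Their poses are not given: they have to be found in the camera images.
- grey_tube: loose sealed sample tube, grey cap: barrel 16 mm across, 107 mm long overall; the top 22 mm is the grey cap, 19 mm across (grip it there). The foot tapers over its last 5 mm to a 9 mm flat. About 20 g. Starts upright in a hole of the draw rack, on its floor. Origin: centre of the foot's underside; z up along the tube
- purple_tube: loose sealed sample tube, purple cap: barrel 16 mm across, 107 mm long overall; the top 22 mm is the purple cap, 19 mm across (grip it there). The foot tapers over its last 5 mm to a 9 mm flat. About 20 g. Starts upright in a hole of the draw rack, on its floor. Origin: centre of the foot's underside; z up along the tube
- yellow_tube: loose sealed sample tube, yellow cap: barrel 16 mm across, 107 mm long overall; the top 22 mm is the yellow cap, 19 mm across (grip it there). The foot tapers over its last 5 mm to a 9 mm flat. About 20 g. Starts upright in a hole of the draw rack, on its floor. Origin: centre of the foot's underside; z up along the tube
- red_tube: loose sealed sample tube, red cap: barrel 16 mm across, 107 mm long overall; the top 22 mm is the red cap, 19 mm across (grip it there). The foot tapers over its last 5 mm to a 9 mm flat. About 20 g. Starts upright in a hole of the draw rack, on its floor. Origin: centre of the foot's underside; z up along the tube
- cold_block: fixed aluminium cooling block, 52 (x) by 120 (y) by 45 mm high, in a blue tub 68 by 154 mm, rim at 34 mm. Three places in a row along y, 40 mm apart; the outer two hold grey-capped tubes (fixed, tops at 117 mm). The middle is the open close-fit bore, 17.5 mm across, 35 mm deep, floor 10 mm above the table. Origin: on the open bore's axis, at the underside (table height); x across the row, z up
- purple_rack: fixed purple plastic rack, 52 (x) by 126 (y) by 45 mm high; three places in a row along y, 40 mm apart. The outer two hold purple-capped tubes (fixed, tops at 117 mm); the middle one is the open hole, 20 mm across, 35 mm deep, floor 10 mm above the table. Origin: on the open hole's axis, at the underside (table height); x across the row, z up
- yellow_rack: fixed yellow plastic rack, 52 (x) by 126 (y) by 45 mm high; three places in a row along y, 40 mm apart. The outer two hold yellow-capped tubes (fixed, tops at 117 mm); the middle one is the open hole, 20 mm across, 35 mm deep, floor 10 mm above the table. Origin: on the open hole's axis, at the underside (table height); x across the row, z up
- red_rack: fixed red plastic rack, 52 (x) by 126 (y) by 45 mm high; three places in a row along y, 40 mm apart. The outer two hold red-capped tubes (fixed, tops at 117 mm); the middle one is the open hole, 20 mm across, 35 mm deep, floor 10 mm above the table. Origin: on the open hole's axis, at the underside (table height); x across the row, z up
- draw_rack: fixed cream rack, 82 (x) by 166 (y) mm, top at 40 mm, floor 6 mm above the table; eight 20 mm holes in two rows along y: x = -20, 20 mm, y = -60, -20, 20, 60 mm. The loose tubes stand in a zigzag at (-20,-60), (20,-20), (-20,20), (20,60) mm, about 57 mm from one another; which is where changes. Origin: centre of its underside, at table height; z up

How it is judged:
By the outcome, as a careful person would: the job done as asked, in the order asked, and still so for the second after the job is handed in, with the robot touching nothing.
It also fails if it takes over 102 s, if anything falls off the work surface, if the arm or the gripper's body presses on something with over 40 N, if the wrist force passes 120 N, or if a joint passes its speed limit or range.

ROBOT

A 6-joint arm with a two-finger parallel gripper is mounted at the origin on the work surface. World frame = base frame: x ahead of the robot, y to its left, z up, the work surface at z = 0. Lengths are in m, angles in rad, forces in N, time in s.
With the tool pointing down it reaches from about 0.3 to 0.875 m from the base axis. Payload 6.4 kg.
Tool frame: the origin (TCP) lies on the centre line of the jaws, within the pads' length; the fingertips stand 22 mm ahead of it and the grasp point (between the pads) lies 3 mm ahead of it; z points along the fingers, y is the line along which they close (so a half turn about z gives the same grasp; the last joint's range is limited). The gripper opens to 85 mm and grips with 20 to 120 N. Pads are 22 mm wide; open, the fingers measure 114 mm over their backs; the gripper's body (76 mm by 85 mm) begins 54 mm behind the grasp point. The pads swing forward as they close: fully open they stand 13 mm farther back than shut.
Start: joints at [-1.512, 0.181, 1.607, -0, 1.354, -0.206], TCP at [0.151, -0.555, 0.253] pointing down, gripper open.
Joint ranges: [-2.99, 2.99], [-0.89, 2.07], [0.3, 2.58], [-1.14, 4.28], [0, 2.63], [-3.12, 3.12]. Speed limits (rad/s): [2.57, 2.57, 3.01, 3.14, 3.14, 3.14].

INTERFACE

Orientations are given as a unit quaternion [w, x, y, z].
In Python, from bench import ctrl gives the robot as it stands. The module is installed in compiled form; this text tells all that it offers.
- The arm moves only by the tool servo_tool, never from a script. Its argument "commands" is a list of rows, each a list of 3 entries, a list of its own where there are three numbers: the shift along the tool's x, y, z in mm, then the turn about the tool's z in rad, then the finger opening in mm, from 0 to 85.4. In form: [[[dx, dy, dz], turn, jaw], ...]. A call has 1 to 20 rows; each row shifts and turns the commanded pose from where the row before left it, along the tool's axes as they then stand; what a row does not reach is not made up. A row lasts 1/8 s, in which the tool goes at most 62.5 mm and 10.7 degrees, less where a joint would pass 70% of its speed; a pose out of reach is approached as far as the arm can. A call with a gripper value outside its range is refused whole. The fingers move at their own pace and stop on an object; the grip force is fixed at half the most. Time passes only in rows, so rows that do not move let the fingers close. It gives the time, the measured TCP pose, the force, the opening and the grip force at its end, in the units of the state.
- ctrl.get_obs(): the state, without advancing time (a new reading comes with each control period).
- ctrl.camera(name): name is "side" or "top" or "wrist"; returns a dict with "color" (384x512x3 uint8, red, green, blue), "z_map" (384x512 float32, m along the optical axis (not along the pixel's ray), 0 where there is no reading), "fx", "fy", "cx", "cy" (pixels), "R" (3x3) and "t" (3): a world point X has camera coordinates R X + t. Camera axes: x right, y down, z forward; pixel columns grow to the right and rows downward; lengths in m; the calibration is good to about 2 mm. A picture is of the moment at which its call begins.
- ctrl.hand_in(): hands the job in; it is judged then, once.
The state is a dict: "time_s": time; "q": joint angles; "dq": joint speeds; "joint_efforts": joint torques, N m; "eef_pos": TCP position; "eef_rot": TCP orientation; "wrist_force": force on the tool from outside, world axes, zero at the start; "torque": the same for the moment, N m; "opening": opening from 0.0 (shut) to 1.0 (fully open); "grasp_force": force on a finger pad.
Only numpy, scipy, OpenCV 4.12 (cv2) and the standard library are available. Lean on these libraries where they do the work, as an engineer would, in place of code of your own. Each camera call takes 0.05 s, during which the arm holds its last target. There are 200 camera calls.

## Working session

There is one attempt and no reset: what is moved stays moved. The work goes in short steps, Python scripts to look and compute and a tool call to move; the robot and the scene stay as the last step left them, time stands still between calls to the robot, and variables do not carry over. Pictures are saved under pics/ and viewed, at most 14 in all, crops included, and the job is handed in when it is done.

Besides the shell and the picture viewer there is one more tool, called after "Emit:" as name([rows], argument=value, ...), one row to a line, values as JSON. servo_tool: Moves the arm, as the interface text tells. Its arguments: {"type":"object","properties":{"commands":{"type":"array"}},"required":["commands"]}

```bash
mkdir -p pics
cat > h.py <<'E'
import numpy as np, cv2
from bench import ctrl
def save(c,n): cv2.imwrite(f'pics/{n}.png',cv2.cvtColor(c['color'],cv2.COLOR_RGB2BGR))
def cast(c,u,v,z):
    "pixel(s) -> world point on plane z"
    R,t=np.array(c['R']),np.array(c['t'])
    d=R.T@np.array([(u-c['cx'])/c['fx'],(v-c['cy'])/c['fy'],1.]); o=-R.T@t
    return o+d*(z-o[2])/d[2]
def depthpt(c,u,v):
    z=float(c['z_map'][int(round(v)),int(round(u))]);R,t=np.array(c['R']),np.array(c['t'])
    return R.T@(np.array([(u-c['cx'])/c['fx']*z,(v-c['cy'])/c['fy']*z,z])-t)
E
python3 - <<'E'
from h import *
o=ctrl.get_obs();print({k:np.round(o[k],3) for k in o})
for n in ['top','side','wrist']:
    c=ctrl.camera(n);save(c,n+'0');np.save(f'{n}0.npy',c,allow_pickle=True)
    R,t=np.array(c['R']),np.array(c['t']);print(n,np.round(-R.T@t,3),np.round(R,2).tolist(),c['fx'],c['cx'],c['cy'])
E
```

```text
{'time_s': np.float64(0.0), 'q': array([-1.512,  0.182,  1.608, -0.   ,  1.354, -0.206]), 'dq': array([-0.001, -0.   ,  0.   , -0.001,  0.   , -0.001]), 'joint_efforts': array([ 1.0000e-03, -4.4487e+01, -3.5134e+01, -0.0000e+00,  9.0000e-03,
        0.0000e+00]), 'eef_pos': array([ 0.15 , -0.554,  0.252]), 'eef_rot': array([-0.001,  0.991,  0.132,  0.   ]), 'wrist_force': array([-0.356,  0.018,  0.49 ]), 'torque': array([0.014, 0.043, 0.009]), 'grasp_force': np.float64(0.0), 'opening': np.float64(1.0)}
top [0.381 0.016 0.87 ] [[-0.12, -0.99, -0.0], [-0.97, 0.12, -0.2], [0.2, -0.02, -0.98]] 385.3961746050412 257.13252896625875 186.4323782325216
side [ 0.299 -0.555  0.699] [[0.9, -0.43, -0.01], [-0.33, -0.67, -0.67], [0.28, 0.6, -0.75]] 423.90126344392405 251.53933038040682 189.19708305246564
wrist [ 0.216 -0.537  0.373] [[0.26, -0.97, -0.0], [-0.93, -0.25, 0.27], [-0.26, -0.07, -0.96]] 279.6040841345991 260.3571884866659 193.11434523590688
```

View pics/top0.png

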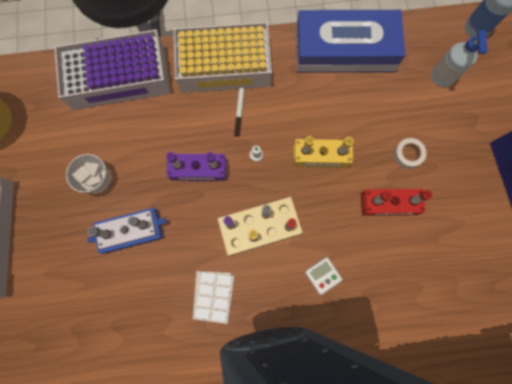

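View pics/side0.png

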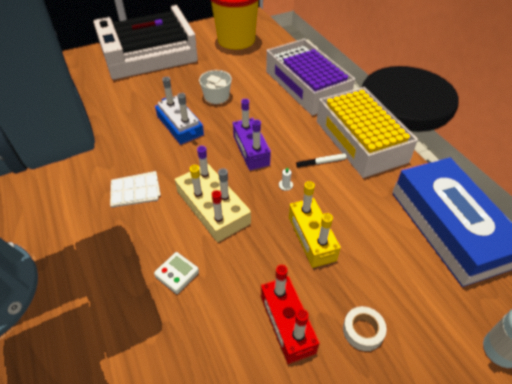

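The top view shows the draw rack at about (260,226), with purple (229,222), grey (267,211), yellow (254,235) and red (291,225). The cold block is at (127,230), and the purple, yellow and red racks are at (196,166), (323,151) and (394,201). The side view confirms this layout.

```bash
cat >> h.py <<'E'
def blobs(c,zlo,zhi,amin=12):
    "clusters of depth points with world height in [zlo,zhi]"
    R,t=np.array(c['R']),np.array(c['t']);Z=c['z_map'];v,u=np.mgrid[:384,:512]
    P=np.stack([(u-c['cx'])/c['fx']*Z,(v-c['cy'])/c['fy']*Z,Z],-1)-t
    W=P@R
    m=((W[...,2]>zlo)&(W[...,2]<zhi)&(Z>0)).astype(np.uint8)
    n,l,s,ce=cv2.connectedComponentsWithStats(m)
    out=[]
    for i in range(1,n):
        if amin<=s[i,4]<3000:
            q=W[l==i];out.append((np.round(ce[i]),s[i,4],q.mean(0).round(4),q[:,2].max().round(4),np.median(c['color'][l==i],0)))
    return out
def tri(ca,pa,cb,pb):
    A=[];b=[]
    for c,(u,v) in ((ca,pa),(cb,pb)):
        R,t=np.array(c['R']),np.array(c['t']);d=R.T@np.array([(u-c['cx'])/c['fx'],(v-c['cy'])/c['fy'],1.]);d/=np.linalg.norm(d)
        M=np.eye(3)-np.outer(d,d);A.append(M);b.append(M@(-R.T@t))
    A=np.vstack(A);b=np.hstack(b);x,r,_,_=np.linalg.lstsq(A,b,rcond=None);return x,r
E
python3 - <<'E'
from h import *
for n in ['top0','side0']:
    c=np.load(n+'.npy',allow_pickle=True).item()
    print(n)
    for b in blobs(c,.09,.125): print(*b)
E
```

```text
top0
[498.   8.] 322 [ 0.8776 -0.5815  0.1065] 0.1249 [85. 88. 90.]
[462.  56.] 513 [ 0.7709 -0.4758  0.1067] 0.125 [137. 138. 134.]
[309. 141.] 93 [ 0.6178 -0.1176  0.1127] 0.1202 [178. 143.  62.]
[348. 142.] 95 [ 0.6066 -0.1962  0.1125] 0.1219 [175. 140.  61.]
[172. 157.] 94 [0.6189 0.1657 0.1123] 0.12 [ 93.  55. 115.]
[210. 157.] 88 [0.6092 0.0871 0.1133] 0.119 [ 93.  55. 118.]
[386. 196.] 101 [ 0.4873 -0.2526  0.1125] 0.1201 [145.  43.  37.]
[426. 195.] 112 [ 0.4786 -0.3315  0.1115] 0.1199 [139.   42.5  36. ]
[266. 210.] 80 [ 0.4886 -0.0127  0.1108] 0.115 [120.5 113.  105. ]
[134. 221.] 104 [0.4971 0.2497 0.1127] 0.1202 [110.  103.5 101.5]
[228. 221.] 82 [0.4753 0.0652 0.1109] 0.1156 [110.  77. 127.]
[292. 223.] 82 [ 0.4562 -0.0584  0.1112] 0.1169 [160.5  69.5  56.5]
[ 94. 231.] 114 [0.4863 0.3284 0.112 ] 0.1197 [104.  97.  95.]
[253. 234.] 75 [0.4429 0.0195 0.1116] 0.116 [194. 161.  77.]
side0
[235.  15.] 475 [0.7776 0.567  0.1081] 0.125 [143. 107.   0.]
[106.  33.] 242 [0.4138 0.6658 0.0928] 0.1038 [159.  146.5 136. ]
[114.  47.] 27 [0.4163 0.5782 0.091 ] 0.0935 [235. 224. 209.]
[166.  83.] 95 [0.4871 0.3237 0.1079] 0.1194 [102.  85.  77.]
[181.  99.] 101 [0.498  0.245  0.1086] 0.1192 [104.  99.  89.]
[245. 105.] 104 [0.6197 0.1607 0.1081] 0.1194 [ 92.  45. 103.]
[256. 127.] 113 [0.6101 0.0819 0.1087] 0.1198 [ 87.  35. 113.]
[202. 152.] 116 [0.4762 0.0594 0.1066] 0.1157 [ 91.5  38.  103. ]
[194. 172.] 125 [0.4436 0.0134 0.107 ] 0.1173 [184. 151.   0.]
[223. 175.] 122 [ 0.4893 -0.0194  0.1073] 0.1165 [107.5 105.   91.5]
[309. 189.] 147 [ 0.6185 -0.1245  0.1098] 0.1199 [167. 126.   0.]
[216. 197.] 137 [ 0.4566 -0.0651  0.1075] 0.1164 [165.  22.  15.]
[326. 222.] 163 [ 0.6067 -0.2035  0.1102] 0.12 [183. 143.   0.]
[281. 273.] 185 [ 0.4873 -0.2605  0.1113] 0.12 [178.   9.   6.]
[301. 318.] 215 [ 0.4783 -0.3393  0.1123] 0.1213 [182.   6.   4.]
[509. 321.] 104 [ 0.7587 -0.4712  0.0971] 0.1044 [114.  121.5 115. ]
```

View pics/wrist0.png

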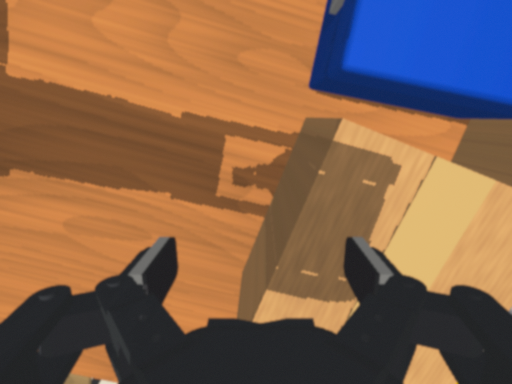

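The wrist view shows only the table, a box and the blue case: no racks. The clustered cap points fit the given spacings (79 mm between outer tubes) and heights (about 0.117 and 0.113). I'll move over grey for a close look.

Emit:
servo_tool([
  [[33.5,-31,0],0,50],
  [[33.5,-31,0],0,50],
  [[33.5,-31,0],0,50],
  [[33.5,-31,0],0,50],
  [[33.5,-31,0],0,50],
  [[33.5,-31,0],0,50],
  [[33.5,-31,0],0,50],
  [[33.5,-31,0],0,50],
  [[33.5,-31,0],0,50],
  [[33.5,-31,0],0,50],
  [[33.5,-31,0],0,50],
  [[33.5,-31,0],0,50],
  [[33.5,-31,0],0,50],
  [[33.5,-31,0],0,50],
])

```text
time_s: 1.9
eef_pos: [0.4901, -0.0119, 0.2532]
eef_rot: [0.0, 0.991, 0.132, -0.0]
wrist_force: [0.2, -0.4, -0.2]
opening: 0.583
grasp_force: 0.0
```

Emit:
servo_tool([
  [[0,0,0],-0.184,50],
  [[0,0,0],-0.184,50],
  [[0,0,0],-0.184,50],
  [[0,0,0],-0.184,50],
  [[0,0,0],-0.184,50],
  [[0,0,0],-0.184,50],
  [[0,0,0],-0.184,50],
  [[0,0,0],-0.184,50],
  [[0,0,0],0,50],
  [[0,0,0],0,50],
  [[0,0,0],0,50],
])

```text
time_s: 3.28
eef_pos: [0.4896, -0.0133, 0.2533]
eef_rot: [-0.0, 0.647, 0.763, 0.0]
wrist_force: [-0.9, -0.6, -0.7]
opening: 0.582
grasp_force: 0.0
```

```bash
cat >> h.py <<'E'
def pose():
    o=ctrl.get_obs();w,x,y,z=o['eef_rot'];p=np.array(o['eef_pos']);yaw=2*np.arctan2(y,x)
    from scipy.spatial.transform import Rotation as Ro
    return p,yaw,Ro.from_quat([x,y,z,w]).as_matrix(),o
def rel(P):
    p,yaw,R,o=pose();return np.round(1000*R.T@(np.array(P)-p),1)
E
python3 - <<'E'
from h import *
p,yaw,R,o=pose();print(o['time_s'],p,yaw,R.round(3).tolist(),o['q'].round(2),o['wrist_force'],o['opening'])
c=ctrl.camera('wrist');save(c,'w1');np.save('w1.npy',c,allow_pickle=True)
for b in blobs(c,.09,.125): print(*b)
E
```

```text
3.275 [ 0.48955416 -0.01334149  0.25326175] 1.7347829815464486 [[-0.163, 0.987, -0.0], [0.987, 0.163, 0.0], [0.0, -0.0, -1.0]] [-0.27 -0.01  1.82  0.    1.34 -0.43] [-0.8737696  -0.62862301 -0.72669994] 0.5817542739678024
[450.  10.] 698 [0.6197 0.1621 0.1093] 0.119 [ 97.  51. 103.]
[262. 102.] 354 [0.4784 0.0647 0.1127] 0.1149 [126.  72. 173.]
[413. 103.] 610 [0.6101 0.0863 0.112 ] 0.1187 [102.  54. 149.]
[220. 147.] 367 [0.4464 0.0196 0.1111] 0.1146 [220. 185.  10.]
[262. 187.] 350 [ 0.4913 -0.0123  0.1105] 0.1146 [84. 84. 82.]
[224. 225.] 371 [ 0.4593 -0.0575  0.1092] 0.1151 [118.  19.  19.]
```

View pics/w1.png

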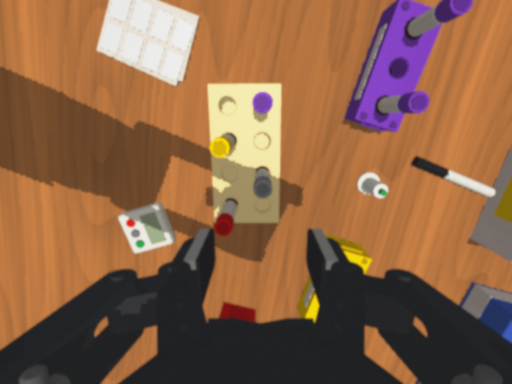

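The wrist view shows grey's cap at (262,187), purple (262,102), yellow (220,147) and red (224,225). The rack lines up with the tool axes. Next I'll refine the cap-top centres and triangulate them across views.

Run:
```python
from h import *
L=lambda n:np.load(n+'.npy',allow_pickle=True).item()
a,b,s=L('w1'),L('top0'),L('side0')
def top(c,P,r=.014):
    # cap's top face: depth points near P in upper 4mm of cap -> pixel centroid
    R,t=np.array(c['R']),np.array(c['t']);Z=c['z_map'];v,u=np.mgrid[:384,:512]
    W=(np.stack([(u-c['cx'])/c['fx']*Z,(v-c['cy'])/c['fy']*Z,Z],-1)-t)@R
    m=(np.hypot(W[...,0]-P[0],W[...,1]-P[1])<r)&(W[...,2]>.09)&(Z>0)
    zt=np.percentile(W[...,2][m],95);m&=W[...,2]>zt-.004
    return (u[m].mean(),v[m].mean()),zt,m.sum()
for n,P in dict(grey=(.4913,-.0123),purple=(.4784,.0647),yellow=(.4464,.0196),red=(.4593,-.0575)).items():
    pa,za,na=top(a,P);pb,zb,nb=top(b,P);ps,zs,ns=top(s,P)
    print(n,'w+top',*[x.round(4) for x in tri(a,pa,b,pb)[:1]],'w+side',tri(a,pa,s,ps)[0].round(4),'cast w',cast(a,*pa,.113).round(4),'top',cast(b,*pb,.113).round(4),'side',cast(s,*ps,.113).round(4),na,nb,ns)
```

```text
grey w+top [ 0.4745 -0.0042  0.32  ] w+side [ 0.4828 -0.1091  0.2187] cast w [ 0.5302 -0.2353  0.113 ] top [ 0.4899 -0.0129  0.113 ] side [ 0.4902 -0.0164  0.113 ] 1356 61 59
purple w+top [0.4783 0.0661 0.0974] w+side [0.4781 0.0649 0.1106] cast w [0.4784 0.0647 0.113 ] top [0.4762 0.0657 0.113 ] side [0.477  0.0626 0.113 ] 354 61 52
yellow w+top [0.4446 0.0188 0.1067] w+side [0.4453 0.0187 0.1108] cast w [0.4458 0.019  0.113 ] top [0.4436 0.0195 0.113 ] side [0.4446 0.0167 0.113 ] 319 65 59
red w+top [ 0.458  -0.0592  0.1118] w+side [ 0.4586 -0.06    0.1111] cast w [ 0.4591 -0.0593  0.113 ] top [ 0.4569 -0.0586  0.113 ] side [ 0.4577 -0.0615  0.113 ] 262 60 66
```

Cap heights triangulate to about 0.111, against the expected 0.113. Grey's consensus position is about (0.4905, -0.0144).

Run:
```python
from h import *
print(rel([.4905,-.0144,.105]))
```

```text
[ -1.2   0.8 148.3]
```

Emit:
servo_tool([
  [[-1.2,0.8,40],0,50],
  [[0,0,40],0,50],
  [[0,0,30],0,50],
  [[0,0,20],0,50],
  [[0,0,12],0,50],
  [[0,0,6],0,50],
  [[0,0,0],0,50],
  [[0,0,0],0,30],
  [[0,0,0],0,22],
  [[0,0,0],0,14],
  [[0,0,0],0,14],
  [[0,0,0],0,14],
  [[0,0,0],0,14],
])

```text
time_s: 4.95
eef_pos: [0.4912, -0.0146, 0.106]
eef_rot: [0.001, 0.646, 0.763, 0.0]
wrist_force: [-0.0, 0.4, 5.9]
opening: 0.203
grasp_force: 58.7
```

Grip is firm (58.7 N). Lifting.

Emit:
servo_tool([
  [[0,0,-10],0,14],
  [[0,0,-20],0,14],
  [[0,0,-30],0,14],
  [[0,0,-40],0,14],
  [[0,0,-40],0,14],
  [[0,0,-15],0,14],
  [[0,0,0],0,14],
  [[0,0,0],0,14],
])

```text
time_s: 5.95
eef_pos: [0.4896, -0.0142, 0.2585]
eef_rot: [-0.001, 0.646, 0.763, -0.001]
wrist_force: [-0.5, -0.3, -0.1]
opening: 0.206
grasp_force: 58.6
```

Run:
```python
from h import *
print(rel([.492,.287,.26]));p,yaw,R,o=pose();print(p,yaw,o['wrist_force'],o['grasp_force'])
```

```text
[296.6  52.1  -1.3]
[ 0.48960477 -0.01416077  0.25847199] 1.7367624588699246 [-0.49849738 -0.32192036 -0.12188761] 58.611592054367065
```

Emit:
servo_tool([
  [[20,3,0],0.03,14],
  [[33,6,0],0,14],
  [[33,6,0],0,14],
  [[33,6,0],0,14],
  [[33,6,0],0,14],
  [[33,6,0],0,14],
  [[33,6,0],0,14],
  [[22,4,0],0,14],
  [[12,2,0],0,14],
  [[0,0,0],0,14],
  [[0,0,0],0,14],
  [[0,0,0],0,14],
])

```text
time_s: 7.45
eef_pos: [0.5005, 0.2406, 0.2603]
eef_rot: [0.0, 0.658, 0.753, -0.0]
wrist_force: [-0.8, 0.1, 0.2]
opening: 0.203
grasp_force: 58.6
```

Run:
```python
from h import *
c=ctrl.camera('wrist');save(c,'w2');np.save('w2.npy',c,allow_pickle=True)
p,yaw,R,o=pose();print(p,yaw,o['wrist_force'])
for b in blobs(c,.09,.125): print(*b)
```

```text
[0.5005141  0.24067077 0.26035667] 1.7058106546901024 [0.05269672 0.41287598 0.02627572]
[261.  89.] 377 [0.4892 0.3298 0.1161] 0.1195 [144. 144. 143.]
[261. 175.] 342 [0.4998 0.2525 0.1148] 0.1186 [94.5 94.  96. ]
[362. 261.] 275 [0.6205 0.1721 0.1079] 0.1191 [ 90.  50. 113.]
```

View pics/w2.png

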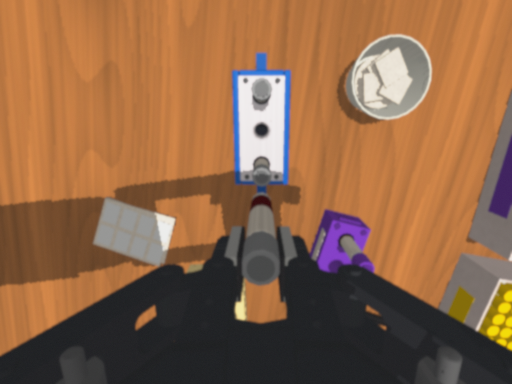

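The wrist view shows the cold block with the open bore at (261,130), the held tube's foot at (261,200) and its cap at (261,260). The block is aligned with the tool.

```bash
cat >> h.py <<'E'
def bore(c,P,z=.045,half=14,inv=False):
    "dark hole near world P at height z: subpixel centre, cast; returns pixel, size, world"
    R,t=np.array(c['R']),np.array(c['t']);q=R@np.array([P[0],P[1],z])+t
    u,v=c['fx']*q[0]/q[2]+c['cx'],c['fy']*q[1]/q[2]+c['cy']
    x0,y0=int(u)-half,int(v)-half
    g=cv2.cvtColor(c['color'],cv2.COLOR_RGB2GRAY)[y0:y0+2*half,x0:x0+2*half]
    g=cv2.resize(g,None,fx=8,fy=8,interpolation=cv2.INTER_CUBIC)
    th,m=cv2.threshold(cv2.GaussianBlur(g,(9,9),0),0,255,cv2.THRESH_BINARY_INV+cv2.THRESH_OTSU)
    cs,_=cv2.findContours(m,cv2.RETR_EXTERNAL,cv2.CHAIN_APPROX_NONE)
    k=min((k for k in cs if cv2.contourArea(k)>1500),key=lambda k:np.hypot(*(k.reshape(-1,2).mean(0)-8*half)))
    e=cv2.fitEllipse(k);px=((e[0][0]+.5)/8-.5+x0,(e[0][1]+.5)/8-.5+y0)
    mm=np.array(e[1])/8*q[2]/c['fx']*1000
    return np.round(px,2),mm.round(1),cast(c,*px,z).round(4)
E
python3 - <<'E'
from h import *
c=np.load('w2.npy',allow_pickle=True).item()
print(bore(c,(.4945,.2905)))
g=cv2.cvtColor(c['color'],cv2.COLOR_RGB2GRAY)
# held tube
R,t=np.array(c['R']),np.array(c['t'])
p,yaw,Rt,o=pose()
for d in (-8,0,98,103): # along tool z from tcp: cap top, .., foot
    q=R@(p+Rt@np.array([0,0,d/1000]))+t; print(d,c['fx']*q[0]/q[2]+c['cx'],c['fy']*q[1]/q[2]+c['cy'])
for r in (196,200,205,215,225,235,250,262): print(r,g[r,240:284].tolist())
print(g[185:225,261].tolist())
# depth: tube
Z=c['z_map'];v,u=np.mgrid[:384,:512]
W=(np.stack([(u-c['cx'])/c['fx']*Z,(v-c['cy'])/c['fy']*Z,Z],-1)-t)@R
for r in (200,210,220,240,260): print(r,((W[r,261]-p)@Rt*1000).round(1),((W[r,255]-p)@Rt*1000).round(1),((W[r,267]-p)@Rt*1000).round(1))
E
```

```text
(array([261.08, 129.75]), array([16.9, 17.1]), array([0.4944, 0.2917, 0.045 ]))
-8 260.8252732189464 271.08723228159397
0 260.7905316648632 262.1082548817624
98 260.55557027596893 201.38233008117936
103 260.5486919791189 199.60462975673465
196 [81, 82, 83, 83, 83, 81, 80, 80, 79, 79, 80, 85, 88, 93, 90, 81, 70, 60, 48, 40, 37, 35, 37, 42, 50, 60, 71, 80, 85, 87, 86, 85, 85, 85, 84, 83, 84, 84, 84, 83, 84, 85, 83, 80]
200 [83, 84, 84, 82, 83, 79, 78, 78, 78, 79, 77, 69, 55, 39, 26, 25, 25, 25, 25, 25, 26, 24, 26, 26, 26, 25, 25, 27, 31, 46, 64, 75, 81, 83, 84, 83, 83, 83, 82, 84, 84, 85, 87, 86]
205 [83, 83, 84, 82, 80, 79, 76, 78, 77, 76, 62, 45, 32, 35, 44, 58, 71, 82, 87, 89, 91, 92, 91, 88, 82, 74, 62, 50, 38, 31, 35, 56, 74, 82, 83, 83, 82, 82, 84, 88, 104, 121, 128, 128]
215 [83, 82, 79, 78, 77, 77, 81, 83, 91, 105, 115, 121, 123, 123, 123, 124, 125, 126, 125, 121, 118, 118, 118, 121, 124, 125, 124, 122, 120, 120, 122, 119, 112, 97, 88, 84, 84, 84, 85, 90, 108, 126, 131, 127]
225 [83, 78, 72, 72, 75, 79, 85, 95, 108, 116, 120, 123, 123, 122, 123, 124, 126, 124, 123, 119, 117, 11
[... 407 characters left out ...]
, 85, 84, 81, 81, 80, 80, 78, 78, 78, 78, 72, 59, 42, 33, 34, 39, 58]
262 [41, 57, 78, 89, 92, 93, 92, 88, 81, 75, 74, 74, 74, 74, 73, 73, 73, 74, 72, 73, 73, 73, 73, 72, 74, 73, 72, 73, 73, 73, 74, 74, 77, 83, 89, 93, 93, 93, 87, 74, 51, 38, 39, 49]
[84, 73, 60, 54, 53, 55, 67, 89, 105, 96, 65, 35, 27, 24, 25, 24, 25, 28, 40, 65, 92, 110, 117, 117, 117, 117, 118, 117, 118, 117, 118, 118, 117, 117, 117, 117, 117, 117, 117, 116]
200 [ 8.2  0.3 75. ] [ 6.9 -4.2 79.1] [ 6.9  4.8 79.1]
210 [ 8.3  0.2 52.3] [ 7.6 -3.7 54.3] [ 7.5  4.2 54.7]
220 [ 8.1  0.2 34.9] [ 7.7 -3.4 35.7] [ 7.5  3.8 36.5]
240 [9.5 0.1 4.2] [ 9.1 -2.8  5. ] [9.4 3.  4.6]
260 [ 5.1  0.1 -7.2] [ 4.7 -2.6 -6.5] [ 5.3  2.8 -7.5]
```

Run:
```python
from h import *
print(rel([.4944,.2917,.20]))
```

```text
[51.4  0.8 60.4]
```

Emit:
servo_tool([
  [[12,0.8,0],0,14],
  [[20,0,0],0,14],
  [[13,0,0],0,14],
  [[6.4,0,10],0,14],
  [[0,0,20],0,14],
  [[0,0,20],0,14],
  [[0,0,10.4],0,14],
  [[0,0,0],0,14],
  [[0,0,0],0,14],
])

```text
time_s: 8.62
eef_pos: [0.4947, 0.2926, 0.2006]
eef_rot: [0.0, 0.657, 0.754, 0.001]
wrist_force: [0.5, -0.5, 0.6]
opening: 0.201
grasp_force: 58.6
```

```bash
cat >> h.py <<'E'
def held(c):
    p,yaw,Rt,o=pose();R,t=np.array(c['R']),np.array(c['t']);Z=c['z_map'];v,u=np.mgrid[:384,:512]
    T=((np.stack([(u-c['cx'])/c['fx']*Z,(v-c['cy'])/c['fy']*Z,Z],-1)-t)@R-p)@Rt*1000
    for a,b in((25,40),(40,55),(55,70),(70,85)):
        m=(T[...,2]>a)&(T[...,2]<b)&(abs(T[...,1])<11)&(abs(T[...,0])<13)&(Z>0)
        q=T[m];
        if len(q)>10:
            A=np.c_[2*q[:,:2],np.ones(len(q))];s=np.linalg.lstsq(A,(q[:,:2]**2).sum(1),rcond=None)[0]
            print('held z',a,'n',len(q),'near x',np.percentile(q[:,0],97).round(1),'ymid',((np.percentile(q[:,1],2)+np.percentile(q[:,1],98))/2).round(2),'circle c',s[:2].round(2),'r',np.sqrt(s[2]+s[0]**2+s[1]**2).round(2))
E
python3 - <<'E'
from h import *
c=ctrl.camera('wrist');save(c,'w3');np.save('w3.npy',c,allow_pickle=True)
p,yaw,R,o=pose();print(p,yaw,o['wrist_force'])
b=bore(c,(.4944,.2917));print(b,rel(b[2]));held(c)
a=np.load('w2.npy',allow_pickle=True).item();print('tri',tri(a,(261.08,129.75),c,b[0]))
E
```

```text
[0.49477797 0.29260316 0.20082709] 1.7067879345468562 [ 0.19682972  0.81174121 -0.01993769]
(array([259.78, 181.74]), array([ 9.2, 14. ]), array([0.4938, 0.2955, 0.045 ])) [  3.   -0.8 155.8]
held z 25 n 242 near x 8.8 ymid -0.11 circle c [ 0.39 -0.08] r 8.23
held z 40 n 195 near x 8.7 ymid 0.02 circle c [0.35 0.01] r 8.23
held z 55 n 143 near x 8.7 ymid 0.02 circle c [0.42 0.04] r 8.12
held z 70 n 122 near x 8.6 ymid 0.14 circle c [0.42 0.14] r 8.05
tri (array([0.49449713, 0.29068092, 0.02405142]), array([8.06849428e-09]))
```

View pics/w3.png

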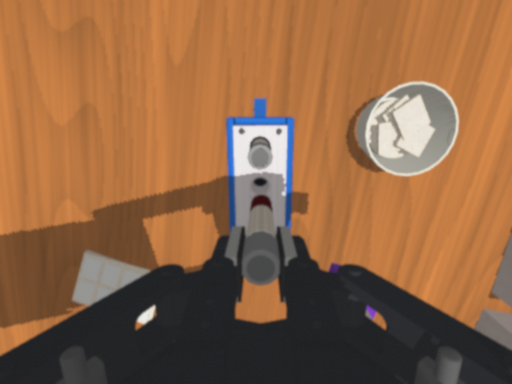

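The bore is at (260,182), in the gripper's shadow, with the foot just below it at about (261,200). I'll read the edge profiles directly.

Run:
```python
from h import *
c=np.load('w3.npy',allow_pickle=True).item()
g=c['color'].astype(int).sum(2)//3
for r in range(170,206,1): print(r,g[r,248:274].tolist())
```

```text
170 [233, 231, 232, 232, 232, 231, 230, 229, 227, 223, 218, 215, 217, 221, 221, 221, 222, 224, 226, 228, 231, 231, 231, 231, 233, 235]
171 [232, 231, 231, 230, 229, 227, 226, 226, 226, 224, 222, 222, 224, 222, 215, 207, 206, 207, 209, 217, 223, 226, 226, 226, 228, 230]
172 [227, 226, 225, 221, 215, 209, 207, 207, 206, 206, 205, 206, 212, 209, 187, 171, 167, 167, 172, 184, 199, 207, 207, 208, 210, 215]
173 [209, 207, 206, 196, 181, 170, 168, 168, 168, 167, 166, 169, 178, 181, 163, 149, 146, 145, 148, 154, 164, 167, 168, 168, 171, 177]
174 [169, 168, 166, 162, 153, 148, 145, 146, 145, 144, 143, 145, 150, 155, 148, 144, 141, 141, 142, 144, 145, 145, 144, 144, 147, 153]
175 [147, 146, 146, 145, 143, 142, 141, 140, 141, 139, 137, 136, 138, 140, 141, 140, 140, 141, 142, 142, 140, 138, 138, 140, 143, 145]
176 [144, 142, 142, 143, 141, 141, 140, 138, 135, 130, 127, 126, 127, 128, 130, 133, 136, 137, 140, 141, 140, 137, 137, 139, 143, 146]
177 [143, 142, 141, 143, 142, 139, 135, 129, 121, 111, 105, 102, 102, 104, 109, 117, 124, 131, 137, 140, 140, 140, 139, 140, 144, 146]
178 [143, 142, 142, 
[... 2758 characters left out ...]
3, 142, 145]
200 [141, 138, 131, 112, 79, 47, 31, 28, 26, 25, 27, 27, 28, 27, 29, 25, 26, 25, 26, 29, 39, 65, 99, 127, 140, 144]
201 [141, 138, 125, 98, 64, 38, 30, 25, 27, 27, 28, 27, 27, 27, 25, 27, 27, 26, 28, 26, 30, 50, 84, 117, 137, 144]
202 [141, 136, 121, 87, 52, 31, 27, 28, 26, 27, 27, 28, 26, 28, 30, 30, 29, 27, 27, 27, 27, 41, 69, 105, 132, 143]
203 [140, 135, 116, 81, 45, 28, 26, 25, 30, 32, 34, 34, 38, 40, 39, 37, 31, 31, 28, 27, 27, 33, 59, 97, 129, 143]
204 [140, 133, 112, 74, 41, 27, 30, 36, 45, 51, 56, 58, 61, 65, 64, 59, 51, 46, 40, 33, 27, 32, 54, 93, 128, 142]
205 [139, 131, 106, 70, 38, 35, 43, 56, 69, 80, 86, 88, 89, 90, 90, 86, 80, 73, 62, 49, 39, 33, 53, 91, 127, 143]
```

The grey area below the dark patch is the bore's lit inner wall. The true mouth therefore spans rows 177.5–192, with its centre at about (259.9,184.8). Recasting from there.

Run:
```python
from h import *
a=np.load('w2.npy',allow_pickle=True).item();c=np.load('w3.npy',allow_pickle=True).item()
b=(259.9,184.8);P=cast(c,*b,.045);print(P,rel(P),rel([.4944,.2917,.045]));print(tri(a,(261.08,129.75),c,b))
R,t=np.array(c['R']),np.array(c['t']);p,yaw,Rt,o=pose()
for x in(0,.4):
  q=R@(p+Rt@np.array([x/1e3,0,.1558]))+t;print(c['fx']*q[0]/q[2]+c['cx'],c['fy']*q[1]/q[2]+c['cy'])
```

```text
[0.49432636 0.29239296 0.045     ] [ -0.2  -0.7 155.8] [ -0.9  -0.7 155.8]
(array([0.49442059, 0.29151244, 0.0413953 ]), array([1.4061463e-09]))
260.61280334738035 184.62103808776394
260.6129210827045 184.23773971643647
```

Emit:
servo_tool([
  [[-0.8,-0.7,5],0,14],
  [[0,0,15],0,14],
  [[0,0,15],0,14],
  [[0,0,10],0,14],
  [[0,0,5],0,14],
  [[0,0,3],0,14],
  [[0,0,3],0,14],
  [[0,0,3],0,14],
  [[0,0,2],0,14],
  [[0,0,2],0,14],
  [[0,0,0],0,14],
  [[0,0,0],0,14],
])

```text
time_s: 10.18
eef_pos: [0.4937, 0.2915, 0.1369]
eef_rot: [0.0, 0.657, 0.754, 0.0]
wrist_force: [-0.0, -0.4, 0.1]
opening: 0.197
grasp_force: 58.6
```

The foot is 8 mm into the bore with no force. Continuing.

Emit:
servo_tool([
  [[0,0,4],0,14],
  [[0,0,5],0,14],
  [[0,0,5],0,14],
  [[0,0,4],0,14],
  [[0,0,3],0,14],
  [[0,0,2],0,14],
  [[0,0,1],0,14],
  [[0,0,0],0,14],
  [[0,0,0],0,14],
])

```text
time_s: 11.3
eef_pos: [0.4937, 0.2915, 0.1128]
eef_rot: [0.0, 0.657, 0.754, 0.0]
wrist_force: [1.5, -0.5, -1.5]
opening: 0.2
grasp_force: 58.6
```

Emit:
servo_tool([
  [[0,0,1],0,14],
  [[0,0,0.5],0,14],
  [[0,0,0.5],0,14],
  [[0,0,0.5],0,14],
  [[0,0,0],0,14],
])

```text
time_s: 11.92
eef_pos: [0.4937, 0.2915, 0.1104]
eef_rot: [0.0, 0.657, 0.754, 0.0]
wrist_force: [1.5, -0.4, 0.0]
opening: 0.203
grasp_force: 58.7
```

Emit:
servo_tool([
  [[0,0,0.4],0,14],
  [[0,0,0.4],0,14],
  [[0,0,0],0,14],
])

```text
time_s: 12.3
eef_pos: [0.4938, 0.2916, 0.1101]
eef_rot: [0.0, 0.657, 0.754, 0.0]
wrist_force: [0.1, -0.6, 5.6]
opening: 0.202
grasp_force: 59.2
```

Floor contact at TCP z = 0.110, 4 mm above the pick height as expected. Releasing and rising.

Emit:
servo_tool([
  [[0,0,0],0,25],
  [[0,0,0],0,40],
  [[0,0,0],0,50],
  [[0,0,0],0,50],
  [[0,0,-10],0,50],
  [[0,0,-25],0,50],
  [[0,0,-40],0,50],
  [[0,0,-40],0,50],
  [[0,0,-25],0,50],
  [[0,0,0],0,50],
  [[0,0,0],0,50],
])

```text
time_s: 13.68
eef_pos: [0.4931, 0.2913, 0.2488]
eef_rot: [-0.0, 0.657, 0.754, -0.0]
wrist_force: [-0.3, 0.3, -2.2]
opening: 0.586
grasp_force: 0.0
```

Run:
```python
from h import *
c=ctrl.camera('wrist');p,yaw,R,o=pose();print(p,yaw,o['opening'])
for b in blobs(c,.09,.125): print(*b)
print(rel([.4778,.0645,.25]))
```

```text
[0.49282447 0.29124103 0.24816535] 1.7067696263609686 0.5876803808408724
[262. 148.] 356 [0.4889 0.331  0.1161] 0.1188 [136. 136. 135.]
[262. 189.] 377 [0.4943 0.2924 0.1142] 0.1186 [84. 84. 84.]
[262. 227.] 398 [0.4996 0.2538 0.1126] 0.1191 [82. 81. 80.]
[-222.6  -45.6   -1.6]
```

Grey is seated with its top level with its neighbours. Next is purple, stopping 35 mm short along x... I'll hover straight above it.

Emit:
servo_tool([
  [[-15,-3,0],0,50],
  [[-30,-6.6,0],0,50],
  [[-35,-7,0],0,50],
  [[-35,-7,0],0,50],
  [[-35,-7,0],0,50],
  [[-35,-7,0],0,50],
  [[-25,-5,0],0,50],
  [[-12.6,-3,0],-0.031,50],
  [[0,0,0],0,50],
  [[0,0,0],0,50],
])

```text
time_s: 14.98
eef_pos: [0.4783, 0.0648, 0.2492]
eef_rot: [-0.0, 0.646, 0.763, -0.0]
wrist_force: [-0.4, 0.7, 0.8]
opening: 0.586
grasp_force: 0.0
```

```bash
cat >> h.py <<'E'
def cap(c,P,r=.016,z=.113):
    "cap top circle centre from depth mask near P"
    R,t=np.array(c['R']),np.array(c['t']);Z=c['z_map'];v,u=np.mgrid[:384,:512]
    W=(np.stack([(u-c['cx'])/c['fx']*Z,(v-c['cy'])/c['fy']*Z,Z],-1)-t)@R
    m=(np.hypot(W[...,0]-P[0],W[...,1]-P[1])<r)&(abs(W[...,2]-z)<.004)&(Z>0)
    px=(u[m].mean(),v[m].mean());return np.round(px,1),m.sum(),cast(c,*px,z).round(4)
E
python3 - <<'E'
from h import *
c=ctrl.camera('wrist');np.save('w4.npy',c,allow_pickle=True);p,yaw,R,o=pose();print(p,yaw,o['time_s'])
a=np.load('w1.npy',allow_pickle=True).item()
for n,P in dict(purple=(.4784,.0647),yellow=(.4454,.0192),red=(.459,-.059)).items():
    k=cap(c,P) if n!='red' else None; k0=cap(a,P);print(n,k,k0)
    if k: print(tri(c,k[0],a,k0[0])[0],rel(np.r_[k[2][:2],.1055]))
E
```

```text
[0.47836069 0.06506213 0.24925989] 1.7376152858291218 15.025
purple (array([260.6, 189. ]), np.int64(295), array([0.4783, 0.0654, 0.113 ])) (array([262.4, 102.3]), np.int64(354), array([0.4784, 0.0647, 0.113 ]))
[0.47834512 0.06483886 0.11083519] [3.000e-01 1.000e-01 1.438e+02]
yellow (array([220.8, 227.8]), np.int64(258), array([0.4462, 0.02  , 0.113 ])) (array([219.6, 147.5]), np.int64(324), array([0.4459, 0.0191, 0.113 ]))
[0.44573265 0.01873269 0.11024164] [-39.1 -39.1 143.8]
red None (array([222.9, 227.4]), np.int64(268), array([ 0.4591, -0.0591,  0.113 ]))
```

Purple is directly below (height 0.111 from two wrist positions). I'll descend, grip and lift.

Emit:
servo_tool([
  [[0,0,40],0,50],
  [[0,0,40],0,50],
  [[0,0,30],0,50],
  [[0,0,20],0,50],
  [[0,0,9],0,50],
  [[0,0,4.5],0,50],
  [[0,0,0],0,50],
  [[0,0,0],0,30],
  [[0,0,0],0,22],
  [[0,0,0],0,14],
  [[0,0,0],0,14],
  [[0,0,0],0,14],
  [[0,0,0],0,14],
])

```text
time_s: 16.65
eef_pos: [0.479, 0.0647, 0.1067]
eef_rot: [0.0, 0.646, 0.764, 0.0]
wrist_force: [-0.8, 0.1, 5.3]
opening: 0.2
grasp_force: 58.4
```

Emit:
servo_tool([
  [[0,0,-10],0,14],
  [[0,0,-20],0,14],
  [[0,0,-30],0,14],
  [[0,0,-40],0,14],
  [[0,0,-40],0,14],
  [[0,0,-15],0,14],
  [[0,0,0],0,14],
  [[0,0,0],0,14],
])

```text
time_s: 17.65
eef_pos: [0.4777, 0.0649, 0.2593]
eef_rot: [-0.001, 0.646, 0.764, -0.001]
wrist_force: [-0.6, -0.6, -0.7]
opening: 0.2
grasp_force: 58.5
```

Run:
```python
from h import *
c=ctrl.camera('wrist');p,yaw,R,o=pose();print(p,yaw,o['time_s'],o['wrist_force'],o['opening'],o['grasp_force']);held(c)
print(rel([.616,.124,.26]),rel([.612,-.157,.26]))
```

```text
[0.47758335 0.06487033 0.25916186] 1.737708183765032 17.7 [-1.02319332 -0.67824247  0.44536448] 0.20325129200958467 58.509650230407715
held z 25 n 247 near x 8.7 ymid -0.22 circle c [ 0.38 -0.14] r 8.16
held z 40 n 186 near x 8.8 ymid -0.22 circle c [ 0.3  -0.23] r 8.16
held z 55 n 148 near x 8.5 ymid -0.33 circle c [ 0.24 -0.31] r 8.14
held z 70 n 120 near x 8.5 ymid -0.42 circle c [ 0.37 -0.38] r 8.0
[ 35.3 146.3  -1.3] [-241.1   95.7   -1.4]
```

Held upright, offset ≤0.4 mm. Moving toward the purple rack and stopping short to view its hole.

Emit:
servo_tool([
  [[0,15,0],0,14],
  [[0,30,0],0,14],
  [[0,35,0],0,14],
  [[1,30,0],0,14],
  [[1,20,0],0.145,14],
  [[0,10,0],0.145,14],
  [[0,0,0],0,14],
  [[0,0,0],0,14],
  [[0,0,0],0,14],
])

```text
time_s: 18.82
eef_pos: [0.6162, 0.0886, 0.2609]
eef_rot: [-0.0, 0.749, 0.663, -0.0]
wrist_force: [0.1, 0.3, -1.4]
opening: 0.2
grasp_force: 58.6
```

Run:
```python
from h import *
c=ctrl.camera('wrist');save(c,'w5');np.save('w5.npy',c,allow_pickle=True);p,yaw,R,o=pose();print(p,yaw,o['time_s'])
for b in blobs(c,.09,.125): print(*b)
print(bore(c,(.616,.126)))
cv2.imwrite('pics/w5.png',cv2.resize(cv2.cvtColor(c['color'],cv2.COLOR_RGB2BGR)[60:260,180:340],None,fx=3.5,fy=2.9))
```

```text
[0.61622843 0.08860163 0.26112702] 1.4489609711990177 18.875
[106.  21.] 755 [0.5028 0.2489 0.1115] 0.1192 [126. 126. 125.]
[258. 104.] 344 [0.623  0.1663 0.1167] 0.1189 [133.  76. 188.]
[258. 186.] 288 [0.6136 0.0902 0.1141] 0.1192 [ 79.  44. 110.]
[116. 263.] 419 [0.4488 0.0211 0.1069] 0.1146 [146. 120.  10.]
[145. 318.] 191 [ 0.4627 -0.0545  0.1049] 0.1141 [133.  20.  21.]
(array([258.02, 140.72]), array([20.7, 21.2]), array([0.6181, 0.1274, 0.045 ]))
```

View pics/w5.png

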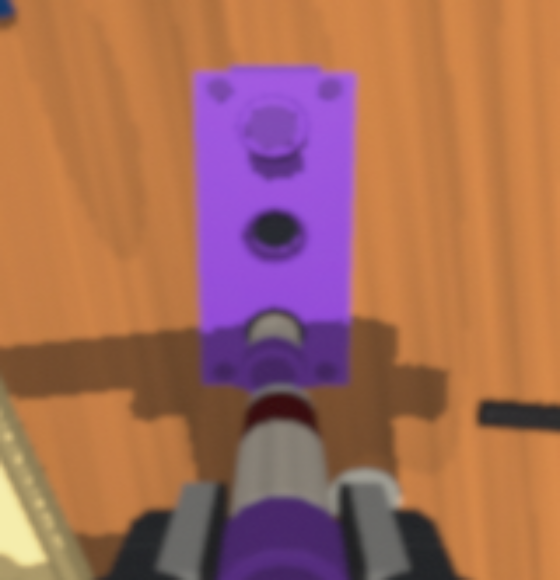

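The crop shows the purple rack's open hole centred at about (258,141) in the full image, 21 mm across. It lies midway between the two fixed caps (258,104 and 258,186).

Run:
```python
from h import *
L=lambda n:np.load(n+'.npy',allow_pickle=True).item()
a=L('w1');k=bore(a,(.616,.126));print(k,tri(a,k[0],L('w5'),(258.02,140.72)))
print(rel([.6180,.1273,.26]))
```

```text
(array([398.07,  67.6 ]), array([19.7, 23.5]), array([0.6175, 0.1271, 0.045 ])) (array([0.61805   , 0.12734173, 0.04372815]), array([3.9949026e-11]))
[38.6 -2.9  1.1]
```

Emit:
servo_tool([
  [[8,-2.6,0],0,14],
  [[15,0,0],0,14],
  [[10,0,0],0,14],
  [[5.3,0,0],0,14],
  [[0,0,10],0,14],
  [[0,0,25],0,14],
  [[0,0,35],0,14],
  [[0,0,25],0,14],
  [[0,0,10],0,14],
  [[0,0,0],0,14],
  [[0,0,0],0,14],
])

```text
time_s: 20.25
eef_pos: [0.6194, 0.1269, 0.1574]
eef_rot: [0.001, 0.749, 0.662, 0.001]
wrist_force: [-0.0, 0.2, -0.6]
opening: 0.203
grasp_force: 58.6
```

Run:
```python
from h import *
print(rel([.6180,.1273,.1107]))
```

```text
[ 0.2 -1.6 46.7]
```

Emit:
servo_tool([
  [[0,-1.2,2],0,14],
  [[0,0,5],0,14],
  [[0,0,7],0,14],
  [[0,0,7],0,14],
  [[0,0,7],0,14],
  [[0,0,7],0,14],
  [[0,0,5],0,14],
  [[0,0,3],0,14],
  [[0,0,1.5],0,14],
  [[0,0,0],0,14],
  [[0,0,0],0,14],
])

```text
time_s: 21.62
eef_pos: [0.6176, 0.1271, 0.1119]
eef_rot: [0.0, 0.749, 0.662, 0.0]
wrist_force: [-0.1, 0.4, -0.8]
opening: 0.203
grasp_force: 58.6
```

Emit:
servo_tool([
  [[0,0,0.6],0,14],
  [[0,0,0.5],0,14],
  [[0,0,0.4],0,14],
  [[0,0,0],0,14],
])

```text
time_s: 22.12
eef_pos: [0.6177, 0.1271, 0.1108]
eef_rot: [0.0, 0.749, 0.662, 0.0]
wrist_force: [-1.5, -0.2, 6.2]
opening: 0.202
grasp_force: 59.1
```

Contact at 0.1108, as predicted. Release, rise and go over yellow.

Emit:
servo_tool([
  [[0,0,0],0,25],
  [[0,0,0],0,40],
  [[0,0,0],0,50],
  [[0,0,0],0,50],
  [[0,0,-10],0,50],
  [[0,0,-25],0,50],
  [[0,0,-40],0,50],
  [[0,0,-40],0,50],
  [[0,0,-25],0,50],
  [[0,0,0],0,50],
])

```text
time_s: 23.38
eef_pos: [0.6189, 0.1272, 0.2535]
eef_rot: [0.002, 0.749, 0.662, 0.002]
wrist_force: [0.4, 0.8, -0.5]
opening: 0.584
grasp_force: 0.0
```

Emit:
servo_tool([
  [[-12,-15,0],0,50],
  [[-24,-29,0],0,50],
  [[-30,-37,0],0,50],
  [[-30,-37,0],0,50],
  [[-20,-25,0],0,50],
  [[-12,-14.5,0],0,50],
  [[0,0,0],-0.145,50],
  [[0,0,0],-0.145,50],
  [[0,0,0],0,50],
  [[0,0,0],0,50],
])

```text
time_s: 24.62
eef_pos: [0.445, 0.0195, 0.2494]
eef_rot: [-0.001, 0.647, 0.763, -0.0]
wrist_force: [-0.2, 0.5, 0.2]
opening: 0.582
grasp_force: 0.0
```

Run:
```python
from h import *
c=ctrl.camera('wrist');np.save('w6.npy',c,allow_pickle=True);p,yaw,R,o=pose();print(p,yaw,o['time_s'])
for b in blobs(c,.09,.125): print(*b)
k=cap(c,(.4459,.0195));print(k,rel(np.r_[k[2][:2],.1062]))
```

```text
[0.44511003 0.0194716  0.24954151] 1.7357114090626826 24.675
[492.  58.] 873 [0.6191 0.1648 0.1103] 0.1193 [ 98.  49. 113.]
[469. 103.] 752 [0.6136 0.1265 0.1107] 0.119 [ 99.5  51.  134. ]
[450. 147.] 648 [0.6095 0.0869 0.1108] 0.1195 [100.  51. 140.]
[261. 188.] 362 [0.4453 0.0204 0.1104] 0.115 [143. 117.  10.]
[261. 261.] 377 [ 0.4584 -0.057   0.1085] 0.1145 [118.  19.  19.]
(array([261.1, 189.9]), np.int64(293), array([0.4455, 0.0192, 0.113 ])) [ -0.4   0.5 143.3]
```

The purple tube sits level with its neighbours, and yellow is directly below. Picking it up.

Emit:
servo_tool([
  [[0,0.4,40],0,50],
  [[0,0,40],0,50],
  [[0,0,30],0,50],
  [[0,0,20],0,50],
  [[0,0,9],0,50],
  [[0,0,4.3],0,50],
  [[0,0,0],0,50],
  [[0,0,0],0,30],
  [[0,0,0],0,22],
  [[0,0,0],0,14],
  [[0,0,0],0,14],
  [[0,0,0],0,14],
  [[0,0,0],0,14],
])

```text
time_s: 26.3
eef_pos: [0.4462, 0.0193, 0.1075]
eef_rot: [0.0, 0.646, 0.764, 0.0]
wrist_force: [-1.8, 0.3, 6.5]
opening: 0.2
grasp_force: 58.4
```

Emit:
servo_tool([
  [[0,0,-10],0,14],
  [[0,0,-20],0,14],
  [[0,0,-30],0,14],
  [[0,0,-40],0,14],
  [[0,0,-40],0,14],
  [[0,0,-15],0,14],
  [[0,0,0],0,14],
  [[0,0,0],0,14],
])

```text
time_s: 27.3
eef_pos: [0.4448, 0.0196, 0.2601]
eef_rot: [-0.001, 0.646, 0.764, -0.001]
wrist_force: [0.3, 0.7, -0.1]
opening: 0.203
grasp_force: 58.6
```

Run:
```python
from h import *
c=ctrl.camera('wrist');p,yaw,R,o=pose();print(p,yaw,o['time_s'],o['wrist_force'],o['opening'],o['grasp_force']);held(c)
print(rel([.614,-.195,.26]))
```

```text
[0.44479678 0.01961836 0.25994736] 1.7377328498378404 27.35 [-0.47945272  0.60372969 -1.14673524] 0.19957795274336326 58.578084111213684
held z 25 n 246 near x 8.0 ymid -0.19 circle c [-0.43 -0.18] r 8.2
held z 40 n 185 near x 7.9 ymid -0.22 circle c [-0.39 -0.24] r 8.17
held z 55 n 151 near x 7.7 ymid -0.3 circle c [-0.44 -0.33] r 8.14
held z 70 n 120 near x 7.8 ymid -0.38 circle c [-0.42 -0.4 ] r 8.06
[-239.7  131.2   -0.8]
```

Emit:
servo_tool([
  [[-13,7,0],0,14],
  [[-26,14,0],0,14],
  [[-35,18,0],0,14],
  [[-35,18,0],0,14],
  [[-35,18,0],0,14],
  [[-35,18,0],0,14],
  [[-30,16,0],0,14],
  [[-20,11,0],0,14],
  [[-10.7,6,0],0,14],
  [[0,0,0],0.154,14],
  [[0,0,0],0.154,14],
  [[0,0,0],0,14],
  [[0,0,0],0,14],
  [[0,0,0],0,14],
])

```text
time_s: 29.1
eef_pos: [0.6098, -0.1959, 0.2617]
eef_rot: [-0.0, 0.755, 0.656, -0.0]
wrist_force: [0.7, 0.3, -0.1]
opening: 0.201
grasp_force: 58.6
```

Run:
```python
from h import *
c=ctrl.camera('wrist');np.save('w7.npy',c,allow_pickle=True);p,yaw,R,o=pose();print(p,yaw,o['time_s'])
for b in blobs(c,.09,.125): print(*b)
k=bore(c,(.614,-.156));print(k,rel(k[2]));held(c)
b=np.load('top0.npy',allow_pickle=True).item();kb=bore(b,(.612,-.157),half=7);print(kb,tri(c,k[0],b,kb[0])[0])
cv2.imwrite('pics/w7.png',cv2.resize(cv2.cvtColor(c['color'],cv2.COLOR_RGB2BGR)[60:260,180:340],None,fx=3.5,fy=2.9))
```

```text
[ 0.60985908 -0.1959212   0.26179194] 1.4312193346388602 29.15
[77. 64.] 647 [ 0.462  -0.0617  0.1081] 0.1149 [179.  19.  18.]
[262. 105.] 342 [ 0.6219 -0.1201  0.1168] 0.1191 [232. 204.  10.]
[262. 186.] 287 [ 0.611  -0.1959  0.1137] 0.1189 [143. 118.  10.]
[159. 253.] 415 [ 0.4929 -0.2538  0.1108] 0.1185 [122.  19.  18.]
(array([261.1 , 139.81]), array([14.7, 17. ]), array([ 0.6162, -0.1567,  0.045 ])) [ 39.7   0.8 216.8]
held z 25 n 245 near x 8.0 ymid -0.13 circle c [-0.36 -0.25] r 8.15
held z 40 n 187 near x 7.9 ymid -0.32 circle c [-0.43 -0.3 ] r 8.2
held z 55 n 151 near x 7.9 ymid -0.35 circle c [-0.51 -0.39] r 8.17
held z 70 n 122 near x 7.7 ymid -0.38 circle c [-0.53 -0.5 ] r 8.14
(array([323.16, 150.6 ]), array([19.4, 19.8]), array([ 0.6139, -0.1571,  0.045 ])) [ 0.61590632 -0.15777928  0.03868729]
```

View pics/w7.png

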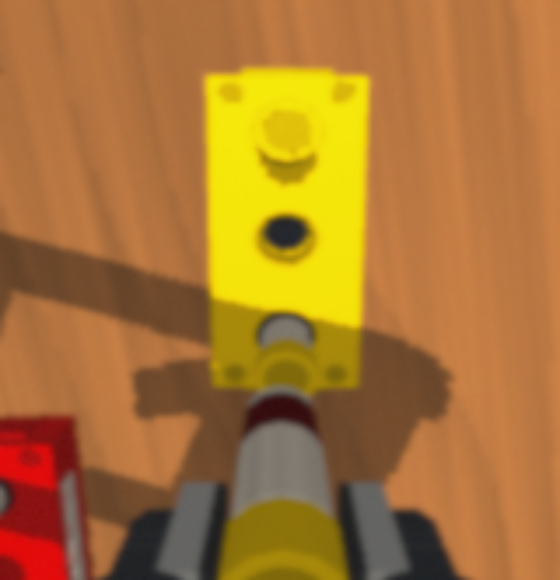

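The crop shows the yellow rack's hole. The mask caught only its dark part; the mouth spans crop rows 212–262 and columns 257–314, so the full-image centre is about (261.6,141.6).

Run:
```python
from h import *
c=np.load('w7.npy',allow_pickle=True).item();b=np.load('top0.npy',allow_pickle=True).item()
P=cast(c,261.5,141.6,.045);print(P,rel(P),tri(c,(261.5,141.6),b,(323.16,150.6))[0])
```

```text
[ 0.61640693 -0.15879699  0.045     ] [ 37.7   1.3 216.8] [ 0.6164516  -0.15935674  0.03546959]
```

Emit:
servo_tool([
  [[8,1.5,0],0,14],
  [[15,0,0],0,14],
  [[10,0,0],0,14],
  [[5.1,0,0],0,14],
  [[0,0,10],0,14],
  [[0,0,25],0,14],
  [[0,0,35],0,14],
  [[0,0,25],0,14],
  [[0,0,10],0,14],
  [[0,0,0],0,14],
  [[0,0,0],0,14],
])

```text
time_s: 30.52
eef_pos: [0.6175, -0.159, 0.1581]
eef_rot: [0.001, 0.755, 0.656, 0.0]
wrist_force: [0.5, 0.2, 0.1]
opening: 0.199
grasp_force: 58.6
```

Run:
```python
from h import *
print(rel([.6164,-.1586,.1115]))
```

```text
[ 0.2 -1.2 46.6]
```

Emit:
servo_tool([
  [[0.5,-0.8,2],0,14],
  [[0,0,5],0,14],
  [[0,0,7],0,14],
  [[0,0,7],0,14],
  [[0,0,7],0,14],
  [[0,0,7],0,14],
  [[0,0,5],0,14],
  [[0,0,3],0,14],
  [[0,0,1.5],0,14],
  [[0,0,0],0,14],
  [[0,0,0],0,14],
])

```text
time_s: 31.9
eef_pos: [0.6161, -0.1579, 0.1125]
eef_rot: [0.0, 0.755, 0.656, 0.0]
wrist_force: [0.0, -0.7, 0.2]
opening: 0.204
grasp_force: 58.6
```

Emit:
servo_tool([
  [[0,0,0.6],0,14],
  [[0,0,0.5],0,14],
  [[0,0,0.4],0,14],
  [[0,0,0],0,14],
])

```text
time_s: 32.4
eef_pos: [0.6162, -0.158, 0.1115]
eef_rot: [0.0, 0.755, 0.656, 0.0]
wrist_force: [-2.0, 0.2, 5.9]
opening: 0.199
grasp_force: 59.1
```

Contact as predicted. Release, rise and go over red.

Emit:
servo_tool([
  [[0,0,0],0,25],
  [[0,0,0],0,40],
  [[0,0,0],0,50],
  [[0,0,0],0,50],
  [[0,0,-10],0,50],
  [[0,0,-25],0,50],
  [[0,0,-40],0,50],
  [[0,0,-40],0,50],
  [[0,0,-25],0,50],
  [[0,0,0],0,50],
])

```text
time_s: 33.65
eef_pos: [0.6174, -0.1585, 0.2543]
eef_rot: [0.003, 0.755, 0.656, 0.001]
wrist_force: [0.6, -0.6, -0.8]
opening: 0.583
grasp_force: 0.0
```

Emit:
servo_tool([
  [[7,-15,0],0,50],
  [[14,-30,0],0,50],
  [[17,-38,0],0,50],
  [[17,-38,0],0,50],
  [[14,-31,0],0,50],
  [[7,-17,0],0,50],
  [[0,0,0],-0.153,50],
  [[0,0,0],-0.153,50],
  [[0,0,0],0,50],
  [[0,0,0],0,50],
])

```text
time_s: 34.9
eef_pos: [0.459, -0.0588, 0.2501]
eef_rot: [-0.001, 0.648, 0.762, -0.0]
wrist_force: [-0.4, 1.4, 0.5]
opening: 0.586
grasp_force: 0.0
```

Run:
```python
from h import *
c=ctrl.camera('wrist');np.save('w8.npy',c,allow_pickle=True);p,yaw,R,o=pose();print(p,yaw,o['time_s'])
for b in blobs(c,.09,.125): print(*b)
k=cap(c,(.459,-.059));print(k,rel(np.r_[k[2][:2],.1062]))
```

```text
[ 0.45909904 -0.05880433  0.25021374] 1.7333424436823526 34.95
[482.   8.] 603 [0.6136 0.1218 0.1072] 0.1191 [76. 46. 91.]
[464.  54.] 840 [0.6098 0.0853 0.1107] 0.1194 [ 97.  50. 133.]
[260. 188.] 359 [ 0.4585 -0.0584  0.1105] 0.1155 [119.  20.  20.]
[402. 263.] 351 [ 0.6183 -0.1151  0.1073] 0.1185 [146. 119.  10.]
[373. 334.] 167 [ 0.6066 -0.1997  0.1158] 0.1185 [204. 165.  10.]
(array([260.1, 190. ]), np.int64(295), array([ 0.4586, -0.0595,  0.113 ])) [ -0.7  -0.5 144. ]
```

Emit:
servo_tool([
  [[-0.6,-0.3,40],0,50],
  [[0,0,40],0,50],
  [[0,0,30],0,50],
  [[0,0,20],0,50],
  [[0,0,9],0,50],
  [[0,0,5],0,50],
  [[0,0,0],0,50],
  [[0,0,0],0,30],
  [[0,0,0],0,22],
  [[0,0,0],0,14],
  [[0,0,0],0,14],
  [[0,0,0],0,14],
  [[0,0,0],0,14],
])

```text
time_s: 36.58
eef_pos: [0.4596, -0.0598, 0.1075]
eef_rot: [0.001, 0.646, 0.763, 0.0]
wrist_force: [-1.4, -0.1, 5.8]
opening: 0.2
grasp_force: 58.4
```

Emit:
servo_tool([
  [[0,0,-10],0,14],
  [[0,0,-20],0,14],
  [[0,0,-30],0,14],
  [[0,0,-40],0,14],
  [[0,0,-40],0,14],
  [[0,0,-15],0,14],
  [[0,0,0],0,14],
  [[0,0,0],0,14],
])

```text
time_s: 37.58
eef_pos: [0.4582, -0.0592, 0.26]
eef_rot: [-0.001, 0.646, 0.763, -0.0]
wrist_force: [-0.8, -0.1, -0.6]
opening: 0.198
grasp_force: 58.6
```

Run:
```python
from h import *
c=ctrl.camera('wrist');p,yaw,R,o=pose();print(p,yaw,o['time_s'],o['wrist_force'],o['opening'],o['grasp_force']);held(c)
print(rel([.481,-.332,.26]))
```

```text
[ 0.45819419 -0.05916674  0.2599026 ] 1.7357319948616667 37.625 [ 0.4727383  -0.7195189  -1.00964345] 0.20129086991035106 58.56506288051605
held z 25 n 242 near x 8.1 ymid -0.15 circle c [-0.32 -0.14] r 8.22
held z 40 n 194 near x 8.0 ymid -0.29 circle c [-0.35 -0.23] r 8.21
held z 55 n 147 near x 8.0 ymid -0.38 circle c [-0.38 -0.3 ] r 8.18
held z 70 n 118 near x 7.9 ymid -0.38 circle c [-0.44 -0.36] r 8.14
[-272.9  -22.3   -0.5]
```

Emit:
servo_tool([
  [[-14,-1,0],0,14],
  [[-28,-2,0],0,14],
  [[-38,-3,0],0,14],
  [[-38,-3,0],0,14],
  [[-38,-3,0],0,14],
  [[-38,-3,0],0,14],
  [[-35,-3,0],0,14],
  [[-28,-2.5,0],0,14],
  [[-15.9,-1.8,0],0,14],
  [[0,0,0],0.137,14],
  [[0,0,0],0.137,14],
  [[0,0,0],0,14],
  [[0,0,0],0,14],
  [[0,0,0],0,14],
])

```text
time_s: 39.38
eef_pos: [0.482, -0.3323, 0.2617]
eef_rot: [-0.0, 0.744, 0.668, -0.0]
wrist_force: [-0.5, -0.5, -0.1]
opening: 0.199
grasp_force: 58.6
```

Run:
```python
from h import *
c=ctrl.camera('wrist');np.save('w9.npy',c,allow_pickle=True);p,yaw,R,o=pose();print(p,yaw,o['time_s'])
for b in blobs(c,.09,.125): print(*b)
k=bore(c,(.485,-.293));print(k,rel(k[2]));held(c)
b=np.load('top0.npy',allow_pickle=True).item();kb=bore(b,(.483,-.293),half=7);print(kb,tri(c,k[0],b,kb[0])[0])
cv2.imwrite('pics/w9.png',cv2.resize(cv2.cvtColor(c['color'],cv2.COLOR_RGB2BGR)[60:260,180:340],None,fx=3.5,fy=2.9))
```

```text
[ 0.48197676 -0.33230403  0.26177006] 1.4630712233991943 39.425
[390.  22.] 702 [ 0.6076 -0.2008  0.1121] 0.1193 [227. 194.  10.]
[260. 105.] 340 [ 0.4902 -0.2564  0.1168] 0.119 [223.  43.  42.]
[260. 187.] 278 [ 0.4817 -0.3323  0.1138] 0.1187 [134.  22.  23.]
[507. 285.] 310 [ 0.7543 -0.4854  0.0963] 0.1041 [131. 140. 139.]
(array([260.21, 142.38]), array([20.5, 21.3]), array([ 0.4857, -0.2957,  0.045 ])) [ 3.680e+01 -2.000e-01  2.168e+02]
held z 25 n 248 near x 8.1 ymid -0.25 circle c [-0.22 -0.23] r 8.17
held z 40 n 195 near x 8.1 ymid -0.29 circle c [-0.21 -0.29] r 8.15
held z 55 n 149 near x 8.0 ymid -0.34 circle c [-0.3  -0.39] r 8.17
held z 70 n 117 near x 8.0 ymid -0.46 circle c [-0.25 -0.42] r 8.07
(array([394.71, 200.41]), array([18.9, 20.3]), array([ 0.4839, -0.2934,  0.045 ])) [ 0.48535935 -0.296655    0.03584574]
```

View pics/w9.png

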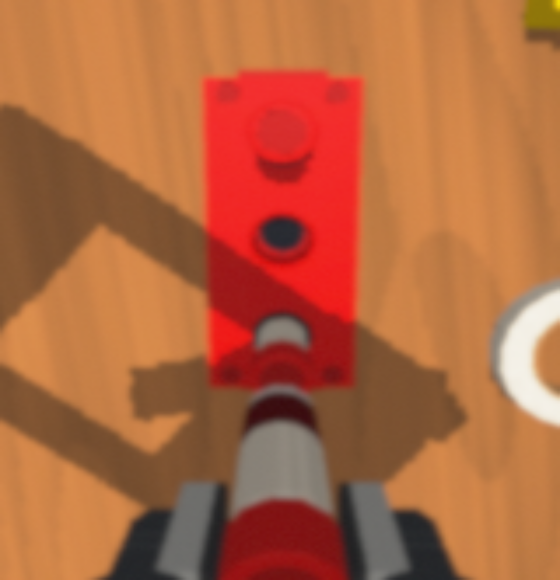

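The crop shows the red rack's hole at about (260.5,142) in the full image, consistent with the midpoint between its fixed caps. Moving over it and down.

Emit:
servo_tool([
  [[8,0.4,0],0,14],
  [[15,0,0],0,14],
  [[10,0,0],0,14],
  [[4.6,0,0],0,14],
  [[0,0,10],0,14],
  [[0,0,25],0,14],
  [[0,0,35],0,14],
  [[0,0,25],0,14],
  [[0,0,10],0,14],
  [[0,0,0],0,14],
  [[0,0,0],0,14],
])

```text
time_s: 40.8
eef_pos: [0.4871, -0.2957, 0.1579]
eef_rot: [0.001, 0.745, 0.668, 0.0]
wrist_force: [-0.2, -0.9, 0.2]
opening: 0.198
grasp_force: 58.6
```

Run:
```python
from h import *
print(rel([.486,-.2952,.1115]))
```

```text
[ 0.4 -1.2 46.4]
```

Emit:
servo_tool([
  [[0.5,-0.8,2],0,14],
  [[0,0,5],0,14],
  [[0,0,7],0,14],
  [[0,0,7],0,14],
  [[0,0,7],0,14],
  [[0,0,7],0,14],
  [[0,0,5],0,14],
  [[0,0,3],0,14],
  [[0,0,1.5],0,14],
  [[0,0,0],0,14],
  [[0,0,0],0,14],
])

```text
time_s: 42.18
eef_pos: [0.4858, -0.2946, 0.1125]
eef_rot: [0.0, 0.745, 0.668, 0.0]
wrist_force: [0.3, 0.7, -0.2]
opening: 0.2
grasp_force: 58.6
```

Emit:
servo_tool([
  [[0,0,0.5],0,14],
  [[0,0,0.4],0,14],
  [[0,0,0.4],0,14],
  [[0,0,0],0,14],
])

```text
time_s: 42.68
eef_pos: [0.4858, -0.2947, 0.1115]
eef_rot: [0.0, 0.745, 0.668, -0.0]
wrist_force: [-0.8, -0.2, 3.6]
opening: 0.198
grasp_force: 59.1
```

Contact with the floor at 0.1115. Release, rise and check.

Emit:
servo_tool([
  [[0,0,0],0,25],
  [[0,0,0],0,40],
  [[0,0,0],0,50],
  [[0,0,0],0,50],
  [[0,0,-10],0,50],
  [[0,0,-25],0,50],
  [[0,0,-40],0,50],
  [[0,0,-40],0,50],
  [[0,0,-40],0,50],
  [[0,-30,-20],0,50],
  [[0,-30,0],0,50],
  [[0,-30,0],0,50],
  [[0,-30,0],0,50],
  [[0,0,0],0,50],
])

```text
time_s: 44.42
eef_pos: [0.3654, -0.2813, 0.2869]
eef_rot: [0.001, 0.745, 0.667, -0.0]
wrist_force: [0.5, -0.4, 0.5]
opening: 0.59
grasp_force: 0.0
```

Run:
```python
from h import *
print(pose()[0],pose()[3]['time_s'])
for n in('top','side'):
    c=ctrl.camera(n);save(c,n+'9');print(n)
    for b in blobs(c,.09,.125): print(*b)
```

```text
[ 0.36538955 -0.28133497  0.28686376] 44.425
top
[497.   8.] 328 [ 0.8774 -0.5814  0.1062] 0.125 [86. 89. 91.]
[462.  56.] 510 [ 0.771  -0.4756  0.1065] 0.1245 [138. 139. 136.]
[309. 141.] 94 [ 0.6178 -0.1176  0.1125] 0.1191 [178.5 143.   63. ]
[328. 142.] 93 [ 0.6116 -0.1556  0.1124] 0.1199 [182. 146.  62.]
[348. 142.] 98 [ 0.6065 -0.1962  0.1119] 0.1193 [176. 141.  62.]
[172. 157.] 93 [0.6187 0.1656 0.1121] 0.1187 [ 95.  56. 116.]
[191. 158.] 92 [0.613  0.1274 0.113 ] 0.1195 [ 92.   54.  115.5]
[210. 157.] 89 [0.6091 0.0872 0.1133] 0.1195 [ 94.  55. 119.]
[386. 196.] 100 [ 0.4873 -0.2526  0.1123] 0.1203 [146.  44.  37.]
[405. 196.] 102 [ 0.4824 -0.2908  0.1122] 0.1195 [144.  43.  37.]
[426. 195.] 109 [ 0.4785 -0.3316  0.1122] 0.1196 [140.  42.  36.]
[134. 221.] 104 [0.4971 0.2497 0.1127] 0.1198 [110.  104.  101.5]
[114. 226.] 106 [0.4914 0.2894 0.1126] 0.12 [108.  102.   99.5]
[ 94. 231.] 113 [0.4864 0.3285 0.1122] 0.1194 [104.  98.  96.]
side
[247.  16.] 197 [0.8119 0.5555 0.1042] 0.1248 [169. 128.   0.]
[250. 116.] 320 [0.6144 0.1194 0.1088] 0.1201 [109.   50.  132.5]
[309. 189.] 148 [ 0.6184 -0.1247  0.1098] 0.1202 [197.5 155.    0. ]
[317. 205.] 153 [ 0.6122 -0.1631  0.1099] 0.1199 [202. 160.   0.]
[326. 222.] 160 [ 0.6068 -0.2034  0.1102] 0.1198 [217. 173.   0.]
[281. 273.] 185 [ 0.4873 -0.2604  0.1115] 0.1205 [213.  13.   8.]
[290. 294.] 196 [ 0.4826 -0.2991  0.1119] 0.1208 [214.   9.   7.]
[301. 318.] 212 [ 0.4783 -0.3392  0.1126] 0.1211 [216.   9.   7.]
[509. 321.] 105 [ 0.7586 -0.471   0.0971] 0.105 [140. 149. 140.]
```

View pics/side9.png

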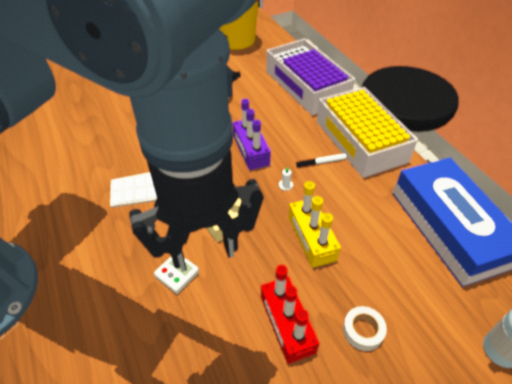

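The side view shows the purple, yellow and red racks each with three upright tubes: purple around (250,116), yellow (317,205), red (290,294). The top-view depth has all the caps level at about 0.119–0.120, grey at (114,226) included. The gripper is clear of everything.

```bash
python3 -c "
from bench import ctrl
print(ctrl.hand_in())"
```

```text
the job is handed in; nothing more can be done
None
```

I stood the grey tube in the cooling block first, then the purple, yellow and red tubes in their own racks. Each was lowered onto the floor of its hole before release, and the job was handed in at about 44 s.

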